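Close the filter box with its quarter-turn stud

ROBOT

A 6-joint arm with a two-finger parallel gripper is mounted at the origin on a cart in front of the work surface, level with it; the furniture and walls round the work are solid. World frame = base frame: x ahead of the robot, y to its left, z up, the work surface at z = 0. Lengths are in mm, angles in rad, forces in N, time in s.
With the tool pointing down it reaches from about 350 to 975 mm from the base axis. Payload 7.1 kg.
Tool frame: the origin (TCP) lies on the front face of the gripper's body, between the roots of the fingers; the fingertips stand 80 mm ahead of it and the grasp point (between the pads) lies 61 mm ahead of it (env.tips_ahead is the distance from the TCP to the fingertips, in mm); z points along the fingers, y is the line along which they close (so a half turn about z gives the same grasp; the last joint's range is limited). The gripper opens to 88 mm and grips with 3 to 60 N. Pads are 20 mm wide; open, the fingers measure 115 mm over their backs; the gripper's body (75 mm by 178 mm) begins 61 mm behind the grasp point.
Start: joints at [-1.271, 0.423, 1.63, -0, 1.089, -0.019], TCP at [195.91, -593.485, 302.675] pointing down, gripper open.
Joint ranges: [-3, 3], [-0.9, 2.11], [0.09, 2.58], [-1.31, 4.45], [0.11, 2.69], [-2.54, 2.54]. Speed limits (rad/s): [2.39, 2.39, 3.01, 3.14, 3.14, 3.14].

INTERFACE

Orientations are given as a unit quaternion [x, y, z, w].
In Python, from station import env, set_gripper, viewer, workorder gives the robot as it stands. Calls block until the motion is done:
- env.reach(position, orientation): joint-space move of the TCP to a pose.
- env.move_l(position, rot=None, rate=150, f_stop=None): straight line of the TCP; rot=None keeps the orientation; rate is the mean speed in mm/s. With f_stop (N) it stops when the force on the tool has changed by that much, and returns True; else False.
- env.move_joints(angles): joint-space move.
- set_gripper(opening): finger opening in mm; the grip force is fixed at half the most; returns when the fingers have stopped.
- env.hold(seconds).
- env.ik(position, orientation): joint angles nearest the present ones, or None.
- env.read_state(): the state.
- viewer.camera(name): name is "scene" or "top"; returns the picture (420x560x3 uint8, blue, green, red); there is no depth.
- viewer.camera_params(name): a dict with "fx", "fy", "cx", "cy" (pixels), "dist" ([k1, k2, p1, p2, k3] as OpenCV has them; the pictures are not rectified), "pose" (4x4, takes a point from camera to world coordinates). Camera axes: x right, y up, looking along -z (the intrinsics and any distortion apply to the point x, -y, -z); pixel columns grow to the right and rows downward; lengths in mm; the calibration is good to about 2 mm. A picture is of the moment at which its call begins. camera_params takes no time and is no camera call.
A pose or a line that the arm cannot do raises env.IKError and nothing moves.
- workorder.sign_off(): hands the job in; it is judged then, once.
The state is a dict: "time_s": time; "qpos": joint angles; "dq": joint speeds; "tau": joint torques, N m; "tool_pos": TCP position; "orientation": TCP orientation; "force": force on the tool from outside, world axes, zero at the start; "wrist_torque": the same for the moment, N m; "width": finger opening in mm; "grip_force": force on a finger pad.
Only numpy, scipy, OpenCV 4.12 (cv2) and the standard library are available. Lean on these libraries where they do the work, as an engineer would, in place of code of your own. Each camera call takes 0.05 s, during which the arm holds its last target. There are 200 camera calls.

TASK

Put the yellow cover back on the sloping front of the green filter box: its foot down against the dark ledge, its back flat on the slope and centred so that the filter window is closed. Then push the slotted steel stud above it in and turn it a quarter turn clockwise, so that its red tongue points straight down over the cover, and let it spring into its catch. Leave the other things on the bench where they are.

Things in the scene. Friction and masses are not known exactly. Their poses are not given: they have to be found in the camera images.
- housing: Green steel filter box, fixed, 220 deep (x) x 190 wide x 143 mm high. Origin: centre of its underside; x points from its low front edge (35 mm high, 110 mm before the origin) to its upright back. Its front slopes up to the back at 30 degrees from level.
- seat: Sloping face of the box. Origin: on the face, middle of the filter window (84 x 110 mm), where the middle of the cover's back must come. x points up the slope, y left, z out of the face (30 degrees from vertical, to the robot). Foot ledge: dark bar across, 14 mm high above the face, upper side at x = -60 mm. Face ends at x = -72 and +143 mm. Stud axis: along z at x = +96 mm, y = 0.
- cover: Loose yellow plate, 120 (x) x 150 (y) x 8 mm, about 0.3 kg, lying handle up. Origin: middle of its back (underside as it lies); z out of its front. Across the middle of the front a black handle rib, 14 mm thick (x), 70 mm long (y), top 36 mm above the origin: grip it across x. It is the same turned half round: either 150 mm edge may be the foot.
- stud_grip (a point): On the stud's axis, at the top of its slotted head; turns with it. z out of the face; slot and flats run along y, red tongue to -y. Two cheeks, 38 mm long, 22 mm high, 24 mm over their outer flats (x): grip across these. Below, a 40 mm disc 22 to 32 mm under this point; tongue 18 mm wide, reaching 59 mm from the axis, 25 to 31 mm under this point. Stud out: point 46 mm above the face.
- stud_press (a joint): How far the stud is pushed into the face against its spring (m): 0 fully out, 0.0065 fully in; about 4 N to start, 9 N fully in. In its catch it rests at 0.002. Fully in, the tongue clears a seated cover by 1 mm.
- stud_turn (a joint): Turn of the stud (rad), clockwise looking at the face. 0: tongue to the right (-y of the seat); 1.57: straight down the slope, over the cover's top edge. Starts at 0 to 0.3. Past about 0.5 it is blocked unless pushed in at least 5 mm, and must be kept in until 1.57; let go there, it springs out a little into a catch (a strong twist can force it back). Stop at 1.60.
- mug: White mug, 80 mm across, 94 mm high, loose, on the right, on the thin mat. Leave it alone.
- offcut_a: Piece of pine, 38 x 140 x 38 mm, loose, at the front left. Leave it alone.
- tape_measure: Yellow-green tape measure, 36 x 80 x 71 mm, loose, behind the cover. Leave it alone.
- sanding_block: Black sanding block, 68 x 102 x 30 mm, loose, left of the filter box. Leave it alone.
Mind the look-alikes: they are no part of the job. Of the things that look like the cover, the larger one is meant.

How it is judged (in metres and radians):
On the way, in this order (a step that is already met when the one before it is completed fails the run):
1. the cover lies on the slope with its foot at the ledge (x of cover in the frame of seat between -0.006 and 0.006 m and y of cover in the frame of seat between -0.014 and 0.014 m and z of cover in the frame of seat between -0.004 and 0.004 m and angle between the z axis of cover and the z axis of seat, either way round below 0.06 rad and angle between the x axis of cover and the x axis of seat, either way round below 0.12 rad), for 0.2 s.
2. the stud is pushed in, with the cover in place (all of step 1 and value of joint stud_press above 0.004 m), for 0.05 s.
At the end, for the whole second after the job is handed in: Cover flat on the slope (within 0.06 rad, 4 mm) at rest, its origin within 6 mm of the seat's along the slope and 14 mm sideways, twisted under 0.12 rad; stud turned past 1.42 rad and sprung back into its catch (stud_press 0.001 to 0.0035) (all of step 1 and value of joint stud_turn above 1.42 rad and value of joint stud_press between 0.001 and 0.0035 m and linear speed of cover below 0.02 m/s); the robot touches nothing.
It fails at once if a bystander (mug, pine offcut, tape measure, sanding block) is moved by more than 25 mm (distance of any of mug, offcut_a, tape_measure, sanding_block from where it was at the start of the episode above 0.025 m).
It also fails if it takes over 56 s, if anything falls off the work surface, if the arm or the gripper's body presses on something with over 40 N, if the wrist force passes 120 N, or if a joint passes its speed limit or range.

## Working session

There is one attempt and no reset: what is moved stays moved. The work goes in short steps, each a Python script; the robot and the scene stay as the last script left them, time stands still between calls to the robot, and variables do not carry over. Pictures are saved under pics/ and viewed, at most 10 in all, crops included, and the job is handed in when it is done.

```bash
ls; mkdir -p pics; python3 - <<'E'
from station import env, set_gripper, viewer, workorder
import cv2, numpy as np
for n in ("scene","top"):
    im=viewer.camera(n); cv2.imwrite(f"pics/{n}0.png",im)
    p=viewer.camera_params(n); print(n,{k:np.round(v,3).tolist() for k,v in p.items()})
print(env.read_state()["time_s"])
E
```

```text
pics
scene {'fx': 505.484, 'fy': 505.484, 'cx': 281.514, 'cy': 216.794, 'dist': [-0.178, 0.0, 0.0, 0.0, 0.0], 'pose': [[0.902, 0.313, -0.298, 65.063], [-0.432, 0.639, -0.636, -1070.078], [-0.009, 0.703, 0.712, 1321.185], [0.0, 0.0, 0.0, 1.0]]}
top {'fx': 456.596, 'fy': 456.596, 'cx': 283.484, 'cy': 208.999, 'dist': [-0.083, 0.0, 0.0, 0.0, 0.0], 'pose': [[-0.008, 0.981, -0.192, 306.435], [-1.0, -0.011, -0.014, -17.11], [-0.016, 0.192, 0.981, 1399.536], [0.0, 0.0, 0.0, 1.0]]}
0.1
```

View pics/scene0.png

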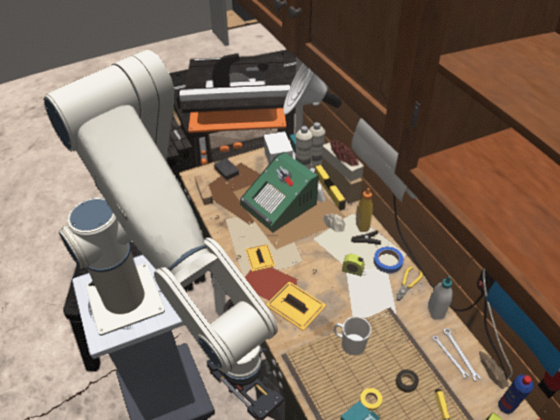

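View pics/top0.png

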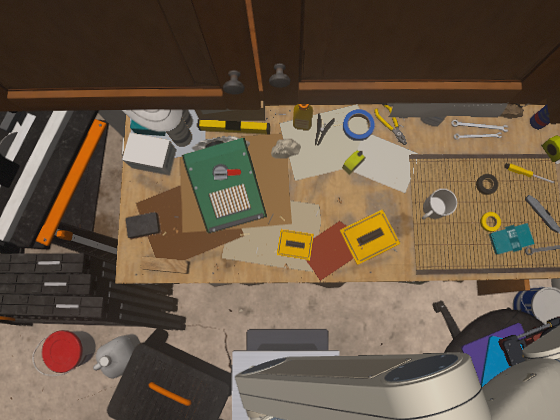

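```bash
python3 - <<'E'
import cv2, numpy as np
def crop(im,x,y,w,h,s): return cv2.resize(im[y:y+h,x:x+w],None,fx=s,fy=s,interpolation=cv2.INTER_CUBIC)
t=cv2.imread("pics/top0.png"); s=cv2.imread("pics/scene0.png")
cv2.imwrite("pics/c_top.png",np.hstack([crop(t,178,134,90,100,5),crop(t,337,180,70,100,5)]))
cv2.imwrite("pics/c_scene.png",np.hstack([crop(s,238,146,86,90,5),crop(s,262,260,70,90,5)]))
E
```

```text
(no output)
```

View pics/c_top.png

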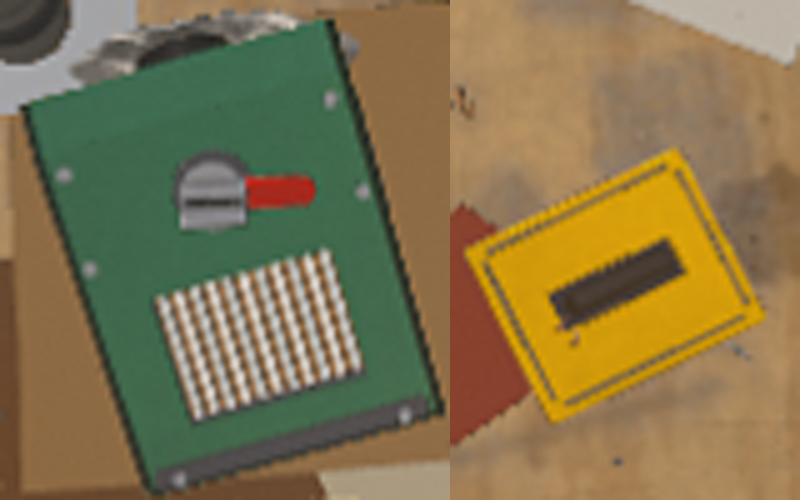

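View pics/c_scene.png

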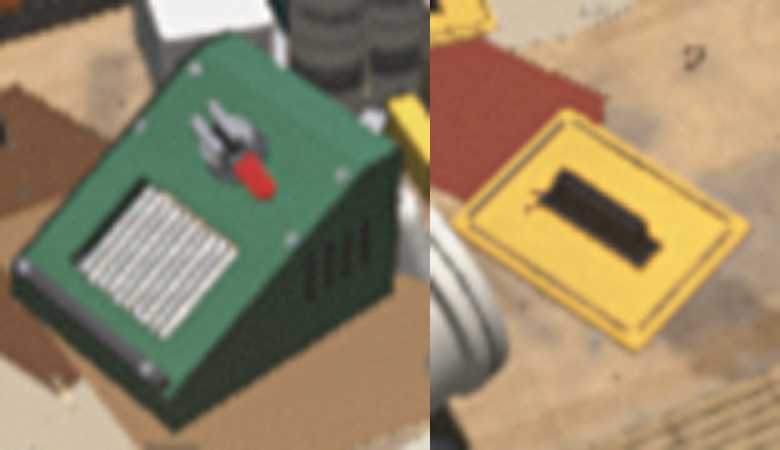

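```bash
cat > h.py <<'E'
from station import env, set_gripper, viewer, workorder
import cv2, numpy as np
from scipy.spatial.transform import Rotation as R
from scipy.optimize import least_squares
def project(name,P):
    p=viewer.camera_params(name); T=np.array(p["pose"]); 
    c=(np.atleast_2d(P)-T[:3,3])@T[:3,:3]*[1,-1,-1]
    K=np.array([[p["fx"],0,p["cx"]],[0,p["fy"],p["cy"]],[0,0,1]])
    return cv2.projectPoints(c,np.zeros(3),np.zeros(3),K,np.array(p["dist"]))[0][:,0]
def pose2(x,y,a): 
    T=np.eye(4);T[:3,:3]=R.from_euler("z",a).as_matrix();T[:2,3]=x,y;return T
def ap(T,P): return np.atleast_2d(P)@T[:3,:3].T+T[:3,3]
SEAT=np.eye(4);SEAT[:3,:3]=R.from_euler("y",-30,degrees=True).as_matrix();SEAT[:3,3]=[-110+72*np.cos(np.pi/6),0,71]
E
cat > fit.py <<'E'
from h import *
def px(pts,ox,oy,x0=0): return (np.array(pts,float)-[x0,0]+.5)/5-.5+[ox,oy]
win=[[42,55,0],[42,-55,0],[-42,-55,0],[-42,55,0]]
HT=px([(155,297),(328,250),(363,370),(197,420),(25,105),(330,22)],178,134)
HS=px([(148,182),(75,258),(397,150),(392,292),(175,430),(15,265)],238,146)
PT=np.vstack([ap(SEAT,win),[[110,95,143],[110,-95,143]]])
PS=np.vstack([ap(SEAT,[[42,55,0],[-42,55,0]]),[[110,-95,143],[110,-95,0],[-110,-95,0],[-110,95,35]]])
tt=px([(316,190)],178,134); ts=px([(267,195)],238,146)
def fh(v,full=False):
    T=pose2(*v[:3]); t=v[3]
    tip=ap(T,ap(SEAT,[[96-59*np.sin(t),-59*np.cos(t),21]]))
    r=np.vstack([project("top",ap(T,PT))-HT,project("scene",ap(T,PS))-HS,project("top",tip)-tt,project("scene",tip)-ts])
    return r if full else r.ravel()
s=least_squares(fh,[600,150,.2,.2],loss="soft_l1",x_scale=[10,10,.1,.1])
print(s.x); print(fh(s.x,True).round(1).tolist())
cov=[[60,75,8],[60,-75,8],[-60,-75,8],[-60,75,8]]
CT=px([(465,250),(680,148),(765,318),(555,423)],337,180,450)
CS=px([(567,108),(750,228),(635,350),(453,220)],262,260,430)
def fc(v,full=False):
    P=ap(pose2(*v),cov); r=np.vstack([project("top",P)-CT,project("scene",P)-CS])
    return r if full else r.ravel()
c=least_squares(fc,[450,-200,.3],loss="soft_l1",x_scale=[10,10,.1])
print(c.x); print(fc(c.x,True).round(1).tolist())
np.save("fit.npy",[*s.x,*c.x])
E
python3 fit.py
```

```text
[6.37144937e+02 1.74351193e+02 2.72224318e-01 2.41474285e-01]
[[-0.9, 0.3], [0.4, -0.5], [1.1, 1.4], [-0.9, 1.5], [-1.4, -0.6], [0.7, -1.8], [-0.7, -1.7], [-1.0, 0.4], [2.1, -0.3], [1.4, 0.1], [0.5, 1.0], [-0.9, -0.4], [0.1, 0.3], [0.8, 0.2]]
[ 4.88805175e+02 -2.62667378e+02  4.30751176e-01]
[[-0.2, -0.1], [-0.0, -0.2], [1.0, 0.5], [-0.6, 0.6], [0.4, -0.8], [1.0, -0.7], [0.3, 0.3], [-0.9, 0.4]]
```

```bash
cat > ov.py <<'E'
from h import *
import sys
def overlay(im,name,T,x,y,w,h,s):
    o=cv2.resize(im[y:y+h,x:x+w],None,fx=s,fy=s,interpolation=cv2.INTER_CUBIC)
    def line(P,c):
        q=((project(name,ap(T,P))-[x,y]+.5)*s-.5).round().astype(int)
        cv2.polylines(o,[q],False,c,1)
    S=lambda P:ap(SEAT,P)
    line(S([[42,55,0],[42,-55,0],[-42,-55,0],[-42,55,0],[42,55,0]]),(255,0,255))
    line(S([[-60,95,14],[-60,-95,14],[-72,-95,14],[-72,95,14],[-60,95,14]]),(255,255,0))
    for sy in(-95,95): line([[-110,sy,0],[-110,sy,35],[76,sy,142.5],[110,sy,143],[110,sy,0],[-110,sy,0]],(0,255,255))
    for x_,z in((-110,0),(-110,35),(76,142.5),(110,143)): line([[x_,95,z],[x_,-95,z]],(0,255,255))
    a=np.linspace(0,6.3,30); line(S(np.c_[96+20*np.cos(a),20*np.sin(a),24+0*a]),(255,0,0))
    return o
if __name__=="__main__":
    v=np.load("fit.npy");T=pose2(*v[:3])
    a=overlay(cv2.imread("pics/top0.png"),"top",T,178,134,90,106,4.4)
    b=overlay(cv2.imread("pics/scene0.png"),"scene",T,238,146,88,106,4.4)
    cv2.imwrite("pics/ov1.png",np.hstack([a,b]))
E
python3 ov.py
```

```text
(no output)
```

View pics/ov1.png

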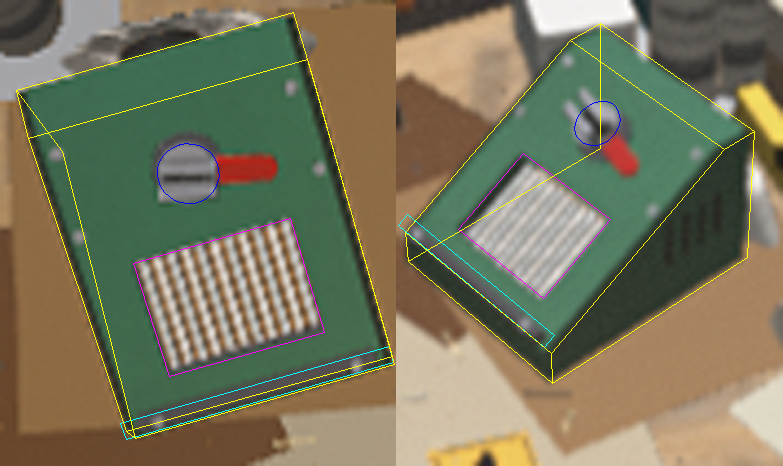

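```bash
cat > fit2.py <<'E'
from h import *
from ov import overlay
def px(pts,ox,oy,x0=0): return (np.array(pts,float)-[x0,0]+.5)/5-.5+[ox,oy]
win=[[42,55,0],[42,-55,0],[-42,-55,0],[-42,55,0]]
HT=px([(155,297),(328,250),(363,370),(197,420)],178,134)
ST=px([(316,190),(247,193),(179,230),(246,229)],178,134)
HS=px([(148,182),(75,258),(175,430),(15,265),(15,297)],238,146)
PT=ap(SEAT,win)
PS=np.vstack([ap(SEAT,[[42,55,0],[-42,55,0]]),[[-110,-95,0],[-110,95,35],[-110,95,0]]])
ts=px([(270,197)],238,146)
def fh(v,full=False):
    T=pose2(*v[:3]); G=SEAT.copy(); G[:3,3]=ap(SEAT,[96,0,0])[0]; G[:3,:3]=SEAT[:3,:3]@R.from_euler("z",-v[3]).as_matrix()
    stud=ap(T,ap(G,[[0,-59,21],[0,-20,22],[-12,19,46],[-12,-19,46]]))
    r=np.vstack([project("top",ap(T,PT))-HT,project("top",stud)-ST,project("scene",ap(T,PS))-HS,project("scene",stud[0])-ts])
    return r if full else r.ravel()
v=np.load("fit.npy")
s=least_squares(fh,v[:4],loss="soft_l1",x_scale=[10,10,.1,.1])
print(s.x); print(fh(s.x,True).round(1).tolist())
v[:4]=s.x; np.save("fit.npy",v); T=pose2(*v[:3])
a=overlay(cv2.imread("pics/top0.png"),"top",T,178,134,90,106,4.4)
b=overlay(cv2.imread("pics/scene0.png"),"scene",T,238,146,88,106,4.4)
cv2.imwrite("pics/ov2.png",np.hstack([a,b]))
# plan feasibility
C=pose2(*v[4:]); print("cover yaw",v[6], env.read_state()["qpos"])
E
python3 fit2.py
```

```text
[6.38402068e+02 1.74513650e+02 2.73655887e-01 2.62664347e-01]
[[-0.9, -0.0], [0.3, -0.9], [1.0, 1.0], [-0.9, 1.1], [0.0, 0.3], [0.2, 0.1], [0.2, -0.9], [0.3, -1.1], [-0.5, -1.8], [-0.7, 0.3], [0.8, 0.9], [-0.6, -0.5], [-0.0, -0.1], [0.2, -0.1]]
cover yaw 0.4307511755051247 [-1.27099585e+00  4.23747109e-01  1.63058917e+00  3.29492506e-05
  1.08859443e+00 -1.89950985e-02]
```

View pics/ov2.png

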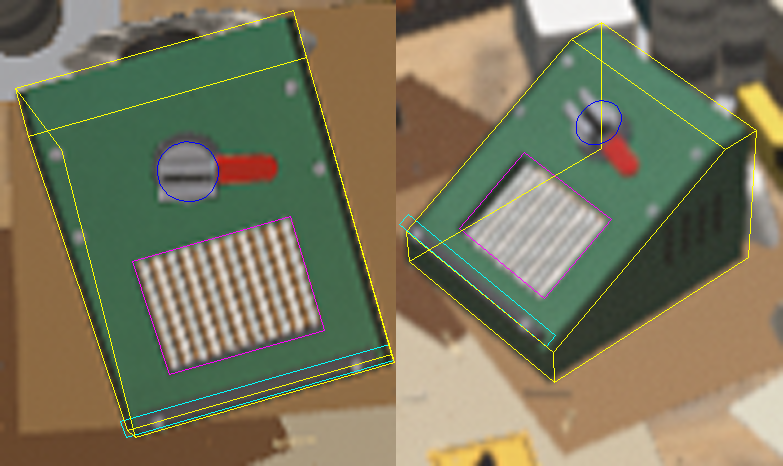

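```bash
cat >> h.py <<'E'
V=np.load("fit.npy"); H=pose2(*V[:3]); S=H@SEAT; C=pose2(*V[4:]); T0=V[3]
def tool(F,p,ang=0,flip=1):
    """TCP position, quaternion for a tool point p in frame F; tool y along F.x turned by ang about F.z, z = -F.z"""
    M=F[:3,:3]@R.from_euler("z",ang).as_matrix()
    return ap(F,p)[0], R.from_matrix(np.c_[flip*M[:,1],flip*M[:,0],-M[:,2]]).as_quat()
def st(tag=""):
    s=env.read_state(); print(tag,"t",round(s["time_s"],2),"pos",np.round(s["tool_pos"],1),"F",np.round(s["force"],1),"w",round(s["width"],1),"gf",round(s["grip_force"],1),"M",np.round(s["wrist_torque"],2))
    return s
E
python3 - <<'E'
from h import *
for f in(1,-1):
    for n,F,p,a in(("pick",C,[0,0,92],0),("above",C,[0,0,220],0),("place_hi",S,[10,0,190],0),("place",S,[0,0,92],0),("stud_hi",S,[96,0,170],-T0),("stud",S,[96,0,104],-T0),("stud1",S,[96,0,98],-1.0),("stud2",S,[96,0,98],-1.59),("out",S,[96,0,200],-1.59)):
        q=env.ik(*tool(F,p,a,f)); print(f,n,None if q is None else np.round(q,2))
E
```

```text
1 pick [-0.51  0.64  1.88 -0.    0.61 -0.95]
1 above [-0.51  0.43  1.84 -0.    0.86 -0.95]
1 place_hi [ 0.23  0.27  2.15  0.1   0.2  -0.13]
1 place None
1 stud_hi [0.24 0.34 1.96 0.05 0.32 0.19]
1 stud [0.24 0.47 1.92 0.07 0.23 0.17]
1 stud1 [0.24 0.48 1.91 0.07 0.22 0.91]
1 stud2 [0.24 0.48 1.91 0.07 0.22 1.5 ]
1 out [0.24 0.27 1.97 0.05 0.37 1.52]
-1 pick [-0.51  0.64  1.88 -0.    0.61  2.2 ]
-1 above [-0.51  0.43  1.84 -0.    0.86  2.2 ]
-1 place_hi None
-1 place None
-1 stud_hi None
-1 stud None
-1 stud1 [ 0.24  0.48  1.91  0.07  0.22 -2.24]
-1 stud2 [ 0.24  0.48  1.91  0.07  0.22 -1.65]
-1 out [ 0.24  0.27  1.97  0.05  0.37 -1.62]
```

```bash
python3 - <<'E'
from h import *
def tilt(F,d):  # pivot about the middle of cover's top edge
    G=F.copy(); G[:3,:3]=F[:3,:3]@R.from_euler("y",d,degrees=True).as_matrix(); return G
for z in (92,96):
  for x in (0,4):
    for d in (1,2,3,4,6,8):
        G=tilt(S,d); G[:3,3]=ap(S,[x,0,60*np.sin(np.radians(d))])[0]
        q=env.ik(*tool(G,[0,0,z])); 
        if q is not None: print(z,x,d,np.round(q,2)); break
p,q=tool(C,[0,0,210]); env.reach(p,q); set_gripper(50)
p,q=tool(C,[0,0,93]); hit=env.move_l(p,rate=120,f_stop=12); print(hit); st("down")
set_gripper(0); st("grip")
env.move_l(p+[0,0,130],rate=150); st("up")
cv2.imwrite("pics/s1.png",viewer.camera("scene")[180:400,180:400])
E
```

```text
92 0 3 [ 0.24  0.49  2.07  0.15  0.11 -0.18]
92 4 3 [ 0.24  0.49  2.06  0.14  0.12 -0.17]
96 0 3 [ 0.24  0.48  2.07  0.14  0.11 -0.17]
96 4 3 [ 0.24  0.48  2.07  0.13  0.12 -0.16]
False
down t 3.63 pos [ 489.2 -262.9   93.6] F [ 0.3  0.7 -0.2] w 50.0 gf 0.0 M [-0.03 -0.09 -0.01]
grip t 4.28 pos [ 488.9 -262.7   93.1] F [ 0.1 -0.7  2.6] w 13.7 gf 30.0 M [ 0.02 -0.09  0.05]
up t 5.3 pos [ 488.2 -262.3  222.1] F [-0.3  0.3 -4.1] w 14.1 gf 30.0 M [-0.04 -0.1  -0.02]
```

```bash
python3 - <<'E'
from h import *
d=np.radians(3.5)
def P(x,up): 
    G=S.copy(); G[:3,:3]=S[:3,:3]@R.from_euler("y",d).as_matrix(); G[:3,3]=ap(S,[x,0,60*np.sin(d)+up])[0]
    return tool(G,[0,0,93])
def rel():
    s=env.read_state(); M=np.array(s["tool_pos"]); return np.round((M-P(0,0)[0])@S[:3,:3],1)
for a in ((8,100),(8,40),(8,0),(-6,2)): print(a, env.ik(*P(*a)) is not None)
p,q=P(8,90); env.reach(p,q); st("above")
env.move_l(P(8,12)[0],q,rate=120); st("near")
h=env.move_l(P(8,-8)[0],q,rate=25,f_stop=8); st(f"down {h} {rel()}")
r=rel(); 
p=ap(S,[0,0,1.5])[0]-S[:3,3]+env.read_state()["tool_pos"]; env.move_l(p,q,rate=30)
p2=p-S[:3,0]*18
try: h=env.move_l(p2,q,rate=25,f_stop=8)
except env.IKError as e: print("ik",e); h=env.move_l(p-S[:3,0]*12,q,rate=25,f_stop=8)
st(f"slide {h} {rel()}")
cv2.imwrite("pics/s2.png",viewer.camera("scene"))
E
```

```text
(8, 100) True
(8, 40) True
(8, 0) True
(-6, 2) True
above t 6.88 pos [514.5 139.1 239.3] F [ 0.5  0.1 -3.2] w 13.9 gf 30.0 M [-0.17  0.39 -0.01]
near t 7.67 pos [551.7 149.9 171.9] F [-0.5 -0.9 -3.1] w 13.6 gf 30.0 M [-0.2   0.39 -0.01]
down True [ 7.7  0.1 -0.1] t 8.22 pos [557.3 151.8 161.2] F [-3.4 -1.1  6.6] w 13.8 gf 30.1 M [ 0.15 -0.49  0.03]
ik the arm cannot follow that straight line within its joint ranges
slide False [-3.   0.   1.5] t 9.1 pos [547.6 149.  157.2] F [ 4.4  2.5 -0.1] w 13.6 gf 30.0 M [ 0.27 -0.61  0.02]
```

```bash
python3 - <<'E'
from h import *
set_gripper(34); st("open")
s=env.read_state(); q=s["orientation"]
env.move_l(np.array(s["tool_pos"])+S[:3,2]*60,q,rate=120); 
p,q=tool(S,[96,0,190],-T0); env.reach(p,q); st("clear")
a=viewer.camera("scene"); b=viewer.camera("top"); cv2.imwrite("pics/s3.png",a); cv2.imwrite("pics/t3.png",b)
from ov import overlay
def cr(im,x,y,w,h,s): return cv2.resize(im[y:y+h,x:x+w],None,fx=s,fy=s,interpolation=cv2.INTER_CUBIC)
cv2.imwrite("pics/m3.png",np.hstack([cr(b,178,134,90,106,4.4),cr(a,238,146,88,106,4.4)]))
E
```

```text
open t 9.68 pos [546.3 148.7 156.4] F [-0.1  0.1 -0.4] w 34.1 gf 0.0 M [-0.09  0.07 -0.01]
clear t 10.82 pos [581.2 158.5 282.9] F [-0.9  0.  -0.7] w 34.2 gf 0.0 M [-0.11  0.13 -0.02]
```

View pics/m3.png

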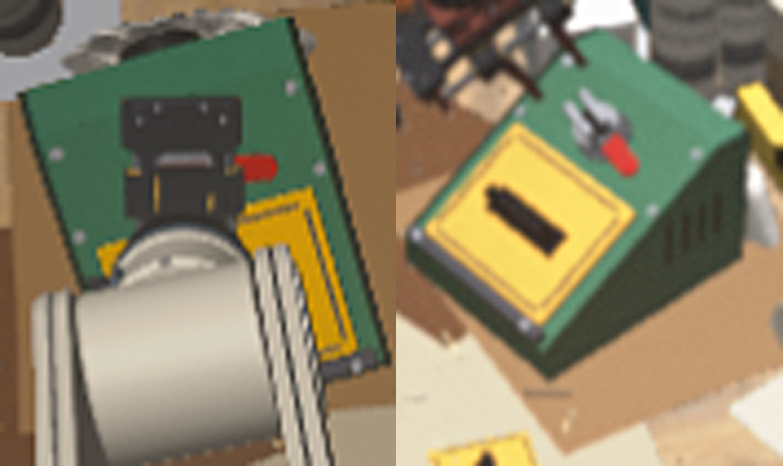

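```bash
python3 - <<'E'
from h import *
obs=np.array([(515,122),(634,213),(540,323),(413,232)],float); obs=(obs-[396,0]+.5)/4.4-.5+[238,146]
def f(v): 
    c,s=np.cos(v[2]),np.sin(v[2]); P=np.array([[60,75],[60,-75],[-60,-75],[-60,75.]])@np.array([[c,s],[-s,c]])+v[:2]
    return (project("scene",ap(S,np.c_[P,[8]*4]))-obs).ravel()
r=least_squares(f,[0,0,0]); print("cover in est. seat",r.x.round(2),"res",r.fun.round(1))
set_gripper(52)
p,q=tool(S,[94,0,150],-T0); env.move_l(p,q,rate=120)
p,q=tool(S,[94,0,108],-T0); h=env.move_l(p,q,rate=60,f_stop=8); st(f"at stud {h}")
set_gripper(0); s=st("grip")
print("force in seat",(S[:3,:3].T@s["force"]).round(1),"err",((np.array(s["tool_pos"])-p)@S[:3,:3]).round(2))
E
```

```text
cover in est. seat [-4.17  3.25  0.01] res [-0.7  0.1 -0.3 -0.5 -0.6  0.6  1.7 -0.1]
at stud False t 12.76 pos [618.9 169.  211.5] F [ 0.3  0.3 -0.7] w 52.0 gf 0.0 M [-0.15  0.11  0.03]
grip t 13.31 pos [618.5 169.1 211.5] F [-3.3  0.3  0.3] w 24.2 gf 29.8 M [0.11 0.43 0.15]
force in seat [-2.5  1.2  1.8] err [-0.4   0.21  0.15]
```

```bash
python3 - <<'E'
from h import *
s=env.read_state(); p0=np.array(s["tool_pos"]); _,q=tool(S,[94,0,108],-T0)
F0=np.array(s["force"])
for k in range(1,13):
    p=p0-S[:3,2]*k
    h=env.move_l(p,q,rate=30,f_stop=25); s=env.read_state()
    f=S[:3,:3].T@(np.array(s["force"])-F0); print(k,h,((np.array(s["tool_pos"])-p0)@S[:3,:3]).round(1),f.round(1))
    if f[2]>22: break
np.save("press.npy",np.r_[s["tool_pos"],q])
st()
E
```

```text
1 False [-0.1  0.  -1. ] [1.3 0.5 2.1]
2 False [-0.1  0.  -2. ] [-0.2 -0.3  3.2]
3 False [-0.  0. -3.] [0.3 0.9 4.8]
4 False [-0.  0. -4.] [0.6 0.7 4.3]
5 False [-0.   0.  -4.9] [0.1 1.3 5.3]
6 False [-0.   0.  -5.9] [0.2 0.6 5.5]
7 False [-0.1  0.1 -6.5] [ 0.3  0.3 11. ]
8 False [-0.1  0.1 -6.7] [-1.9  1.7 22.1]
 t 15.31 pos [621.6 170.2 205.6] F [-16.   -1.5  18.6] w 23.8 gf 30.0 M [0.01 1.08 0.26]
```

```bash
python3 - <<'E'
from h import *
v=np.load("press.npy"); p=v[:3]-S[:3,2]*1.3
for a in (.5,.75,1.0,1.2,1.4,1.52,1.585):
    _,q=tool(S,[0,0,0],-a); env.move_l(p,q,rate=60); s=env.read_state()
    ax=R.from_quat(s["orientation"]).as_matrix()[:,1]@S[:3,:3]
    print(a,"actual",round(float(np.arctan2(-ax[1],ax[0])),3),"t",round(s["time_s"],2),"dz",((np.array(s["tool_pos"])-v[:3])@S[:3,:3]).round(1),"F",(S[:3,:3].T@s["force"]).round(1),"M",(S[:3,:3].T@s["wrist_torque"]).round(2),round(s["width"],1))
    if np.linalg.norm(s["force"])>60: break
E
```

```text
0.5 actual 0.5 t 15.69 dz [-0.  0.  0.] F [-5.5  1.7 24. ] M [ 0.24  1.12 -0.  ] 23.9
0.75 actual 0.75 t 16.09 dz [-0.1  0.1  0. ] F [-4.2  1.7 24.5] M [ 0.29  1.14 -0.01] 24.2
1.0 actual 1.0 t 16.49 dz [-0.1  0.1 -0. ] F [-4.7  2.9 24.1] M [ 0.34  1.15 -0.06] 23.6
1.2 actual 1.2 t 16.84 dz [-0.1  0.1  0. ] F [-4.1  2.8 23.9] M [0.38 1.11 0.02] 23.8
1.4 actual 1.4 t 17.19 dz [-0.2  0.1  0. ] F [-4.5  2.4 24.4] M [0.42 1.12 0.01] 23.8
1.52 actual 1.52 t 17.46 dz [-0.2  0.2  0. ] F [-4.8  3.6 23.3] M [ 0.45  1.15 -0.05] 23.7
1.585 actual 1.585 t 17.71 dz [-0.2  0.2 -0. ] F [-4.9  3.  23.9] M [ 0.5   1.16 -0.02] 23.6
```

```bash
python3 - <<'E'
from h import *
v=np.load("press.npy"); _,q=tool(S,[0,0,0],-1.58)
env.move_l(v[:3]+S[:3,2]*4.5,q,rate=20); st("back")
set_gripper(52); env.move_l(v[:3]+S[:3,2]*80,q,rate=100)
p,q=tool(C,[0,200,300]); env.reach(p,q); st("clear")
a=viewer.camera("scene"); b=viewer.camera("top"); cv2.imwrite("pics/s4.png",a)
def cr(im,x,y,w,h,s): return cv2.resize(im[y:y+h,x:x+w],None,fx=s,fy=s,interpolation=cv2.INTER_CUBIC)
cv2.imwrite("pics/m4.png",np.hstack([cr(b,178,134,90,106,4.4),cr(a,238,146,88,106,4.4)]))
E
```

```text
back t 18.15 pos [619.2 169.7 209.4] F [-6.2  2.   4.3] w 23.8 gf 30.0 M [0.34 0.79 0.24]
clear t 21.56 pos [405.5 -80.8 299.9] F [-0.  -0.8  0. ] w 52.2 gf 0.0 M [ 0.01 -0.09  0.01]
```

View pics/m4.png

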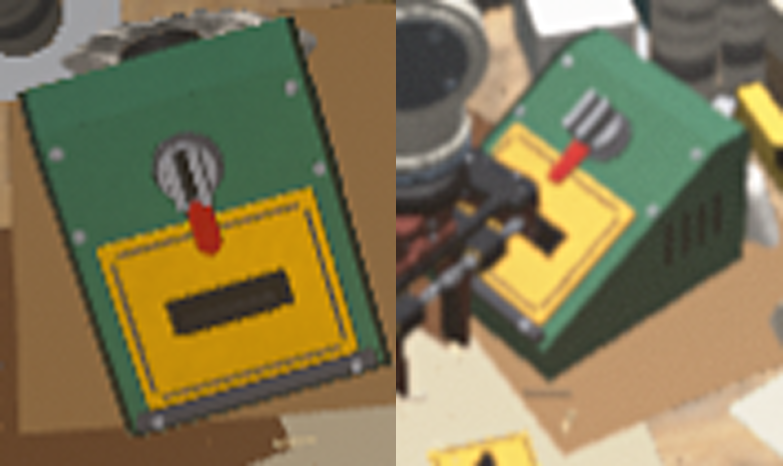

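```bash
python3 -c "
from h import *
print(workorder.sign_off())"
```

```text
the job is handed in; nothing more can be done
None
```

The job is handed in, result not shown: the cover lies flat on the slope against the ledge, about 3 mm off centre by the images, and the stud is pushed in, turned to about 1.58 rad and let back out to its catch, with the tongue down over the cover.

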